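Paint-thickness reading on a cash box

ROBOT

A 6-joint arm with a two-finger parallel gripper is mounted at the origin on the work surface; the furniture and walls round the work are solid. World frame = base frame: x ahead of the robot, y to its left, z up, the work surface at z = 0. Lengths are in m, angles in rad, forces in N, time in s.
With the tool pointing down it reaches from about 0.3 to 0.825 m from the base axis. Payload 5.4 kg.
Tool frame: the origin (TCP) lies at the very end of the fingers, on their centre line; the grasp point (between the pads) lies 19 mm behind it; z points along the fingers, y is the line along which they close (so a half turn about z gives the same grasp; the last joint's range is limited). The gripper opens to 92 mm and grips with 3 to 60 N. Pads are 20 mm wide; open, the fingers measure 128 mm over their backs; the gripper's body (75 mm by 189 mm) begins 69 mm behind the grasp point.
Start: joints at [0.971, 0.158, 1.597, -0, 1.386, -0.21], TCP at [0.219, 0.532, 0.215] pointing down, gripper open.
Joint ranges: [-2.91, 2.91], [-0.94, 2.29], [0.18, 2.7], [-1.29, 4.43], [0.17, 2.64], [-3, 3]. Speed limits (rad/s): [2.57, 2.57, 3.14, 3.14, 3.14, 3.14].

INTERFACE

Orientations are given as a rotation vector (axis times angle).
In Python, from workcell import bot gives the robot as it stands. Calls block until the motion is done:
- bot.goto(position, orientation): joint-space move of the TCP to a pose.
- bot.line_to(position, rot=None, max_speed=0.15): straight line of the TCP; rot=None keeps the orientation; max_speed is the mean speed in m/s.
- bot.set_joints(angles): joint-space move.
- bot.set_gripper(opening, newtons=None): opening from 0.0 (shut) to 1.0 (fully open); newtons is the grip in N (None keeps the last); returns when the fingers have stopped.
- bot.hold(seconds).
- bot.inverse_kinematics(position, orientation): joint angles nearest the present ones, or None.
- bot.read_camera(name): name is "side" or "top"; returns a dict with "pixels" (400x640x3 uint8, blue, green, red), "fx", "fy", "cx", "cy" (pixels), "R" (3x3) and "t" (3): a world point X has camera coordinates R X + t. Camera axes: x right, y down, z forward; pixel columns grow to the right and rows downward; lengths in m; the calibration is good to about 2 mm. A picture is of the moment at which its call begins. There is no depth.
A pose or a line that the arm cannot do raises bot.MotionError and nothing moves.
- bot.job_done(): hands the job in; it is judged then, once.
Readings, each from a call of its own:
- bot.current_clock(): time.
- bot.current_joints(): joint angles.
- bot.current_joint_vel(): joint speeds.
- bot.current_effort(): joint torques, N m.
- bot.current_ee_pos(): TCP position.
- bot.current_tool_rot(): TCP orientation.
- bot.current_contact_force(): force on the tool from outside, world axes, zero at the start.
- bot.current_ft_torque(): the same for the moment, N m.
- bot.current_opening(): opening from 0.0 (shut) to 1.0 (fully open).
- bot.current_grip_force(): force on a finger pad.
Only numpy, scipy, OpenCV 4.12 (cv2) and the standard library are available. Lean on these libraries where they do the work, as an engineer would, in place of code of your own. Each camera call takes 0.05 s, during which the arm holds its last target. There are 200 camera calls.

TASK

Take a paint-thickness reading on the steel cash box. On the gauge's read-out press the keys with a fingertip, one at a time and each fully down: first the round key (on), then the square key (steel base), then the long bar key (measure); do not press the cross-shaped key, which wipes the memory. Then lift the probe from its leaning stand, stand it upright on the cash box lid with its tip inside the paper ring, press gently until the sprung tip is about half-way in, keep it there for two seconds, and finish still holding it so, having moved nothing else.

Things in the scene. Friction and masses are not known exactly. Their poses are not given: they have to be found in the camera images.
- gauge: Read-out: flat grey box, 160 (x) x 170 (y) mm, fixed, top 30 mm high; display wedge at the far end, x +23 to +80 mm, up to 51 mm high. Origin: centre of its underside, +x towards the display, z up. White keys, 8 mm proud of the top: at x -4 mm a row of round (y +54), square (y 0), cross-shaped (y -54); nearer the robot the long bar key (x -52, y 0).
- key_round_top (a point): Centre of the top of the round key, 20 mm across; as built 38 mm above the desk.
- key_square_top (a point): Centre of the top of the square key, 20 x 20 mm; as built 38 mm above the desk.
- key_bar_top (a point): Centre of the top of the long bar key, 20 (x) x 72 (y) mm; as built 38 mm above the desk.
- key_cross_top (a point): Centre of the top of the cross-shaped key, 21 x 21 mm; as built 38 mm above the desk. Leave alone.
- key_round (a joint): Travel of the round key, m: 0 up, 0.004 fully down. Sprung: starts to sink at 3 N, fully down at 5 N, comes back up by itself.
- key_square (a joint): The same for the square key.
- key_bar (a joint): The same for the long bar key.
- key_cross (a joint): The same for the cross-shaped key.
- stand: Charging stand, fixed: round grey foot 100 mm across, 21 mm high, and a grey socket tube (outside 38 mm, hole 22.4 mm) whose mouth is 78 mm above the desk, straight over the foot's centre. The socket leans 0.35 rad from the vertical: its axis points up and to the stand's own -x. Origin: centre of the foot's underside, z up.
- probe: Cordless probe, 130 mm, 0.12 kg, leaning 0.35 rad in the stand. z runs up its axis; origin: end of the sprung tip when out. Along z: steel tip (6 mm thick) to 12 mm, steel neck (20 mm) to 50, black round handle (28 mm) to 120, grey cap to 130. In the stand the neck is in the socket (1.2 mm play), the handle outside, resting on its shoulder; it pulls out along its axis, clear after 50 mm.
- probe_tip (a joint): How far the sprung tip is pushed into the probe, m: 0 out, 0.008 fully in. It starts to sink at 1.5 N and needs 0.5 N more for each mm: half-way in (4 mm) is 3.5 N, fully in 5.5 N.
- probe_point (a point): The rounded end of the sprung tip (moves with the tip).
- cash_box: Loose dark green steel cash box, 125 (x) x 160 (y) mm, 0.95 kg, flat lid 78 mm high; a folded wire bail lies on the half of the lid nearer its front, up to 83 mm high. Origin: centre of its underside; its front looks to its own -x. Lid fixed shut.
- spot (a point): The marked spot: centre of a flat white paper ring (hole 18 mm, outside 30 mm) on the cash box lid, level with the lid (z 78 mm), 30 mm to the box's +x and 28 mm to its +y from the box's origin.
- pill_bottle: Bystander: small white bottle with a blue cap, 42 mm across, 76 mm high. Origin: centre of its underside.
- tape_measure: Bystander: tape measure, 38 x 84 x 64 mm. Origin: centre of its underside.
- jotter: Bystander: wire-bound notebook lying flat, 148 x 109 x 13 mm. Origin: centre of its underside.
- marker: Bystander: capped marker pen lying on the notebook, 18 x 138 x 19 mm. Origin: centre of its underside.

How it is judged:
By the outcome, as a careful person would: the job done as asked, in the order asked, and still so for the second after the job is handed in, while the arm keeps its last pose, push and grip.
It also fails if it takes over 64 s, if anything falls off the work surface, if the arm or the gripper's body presses on something with over 40 N, if the wrist force passes 120 N, or if a joint passes its speed limit or range.

## Working session

There is one attempt and no reset: what is moved stays moved. The work goes in short steps, each a Python script; the robot and the scene stay as the last script left them, time stands still between calls to the robot, and variables do not carry over. Pictures are saved under pics/ and viewed, at most 10 in all, crops included, and the job is handed in when it is done.

```bash
ls; mkdir -p pics; python3 - <<'E'
from workcell import bot
import cv2,numpy as np
for n in("side","top"):
    d=bot.read_camera(n); cv2.imwrite(f"pics/{n}0.png",d["pixels"]); np.savez(f"{n}0.npz",**d)
    print(n,d["fx"],d["fy"],d["cx"],d["cy"],np.round(d["R"],4).tolist(),np.round(d["t"],4), "campos",-d["R"].T@d["t"])
print(bot.current_clock(),bot.current_tool_rot(),bot.current_ee_pos(),bot.current_contact_force())
E
```

```text
pics
side 450.7775482065181 450.7775482065181 314.9677769519224 199.48551951490322 [[0.9999, -0.0067, 0.0082], [0.0047, -0.415, -0.9098], [0.0095, 0.9098, -0.415]] [-0.5006 -0.0031  1.725 ] campos [ 0.48418659 -1.57399861  0.71711837]
top 502.6139669661174 502.6139669661174 318.9411028336345 206.45969384983357 [[0.0354, -0.9994, -0.0023], [-0.9791, -0.0342, -0.2003], [0.2001, 0.0094, -0.9797]] [-0.1769  0.5101  1.6964] campos [ 0.16631175 -0.17516893  1.7638123 ]
0.1 [-6.08330831e-01 -3.08145347e+00  2.38373606e-03] [0.21821186 0.53139299 0.2137333 ] [-1.20230642 -0.32061918  0.43476096]
```

View pics/side0.png

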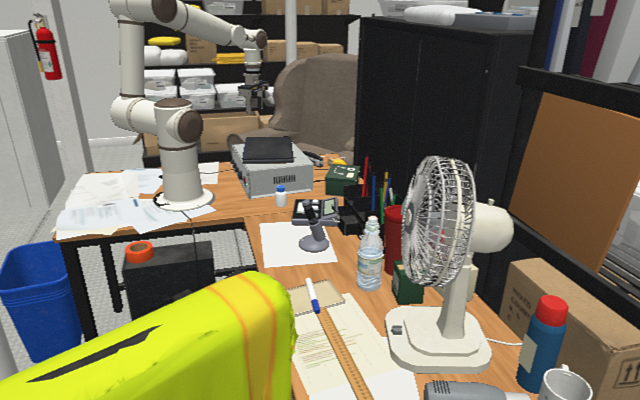

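View pics/top0.png

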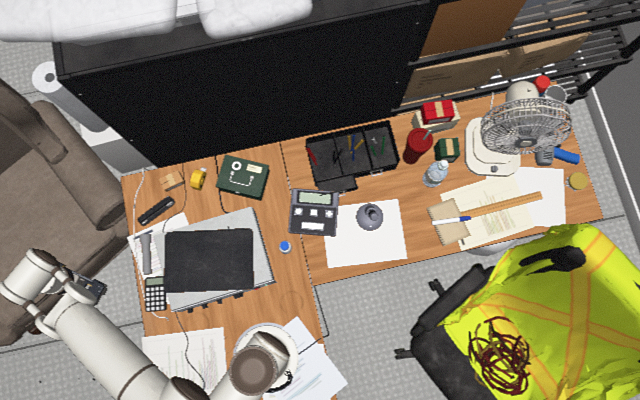

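The side view shows the probe and stand at about (314,235), the gauge at (315,212) behind it, and the box at (343,178). In the top view the box is at (243,178), the gauge at (314,212), the stand at (370,216) and the bottle at (285,246). I'll zoom in next.

```bash
python3 - <<'E'
import cv2
a=cv2.imread("pics/top0.png")[150:250,205:405]; cv2.imwrite("pics/tc.png",cv2.resize(a,None,fx=4,fy=4,interpolation=cv2.INTER_CUBIC))
a=cv2.imread("pics/side0.png")[155:255,260:375]; cv2.imwrite("pics/sc.png",cv2.resize(a,None,fx=6,fy=6,interpolation=cv2.INTER_CUBIC)[:600])
E
```

```text
(no output)
```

View pics/tc.png

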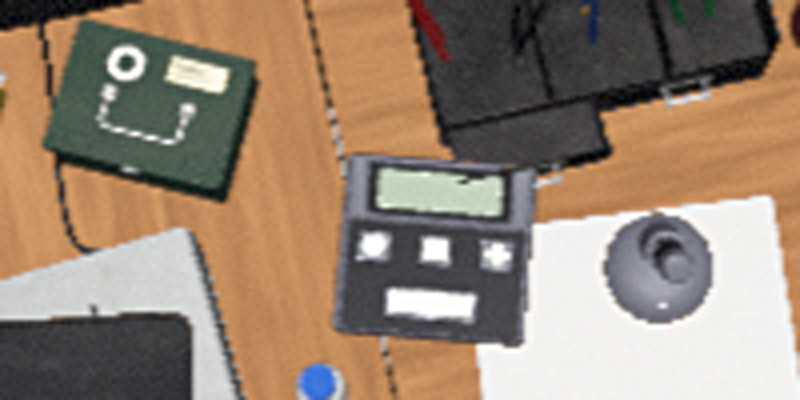

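View pics/sc.png

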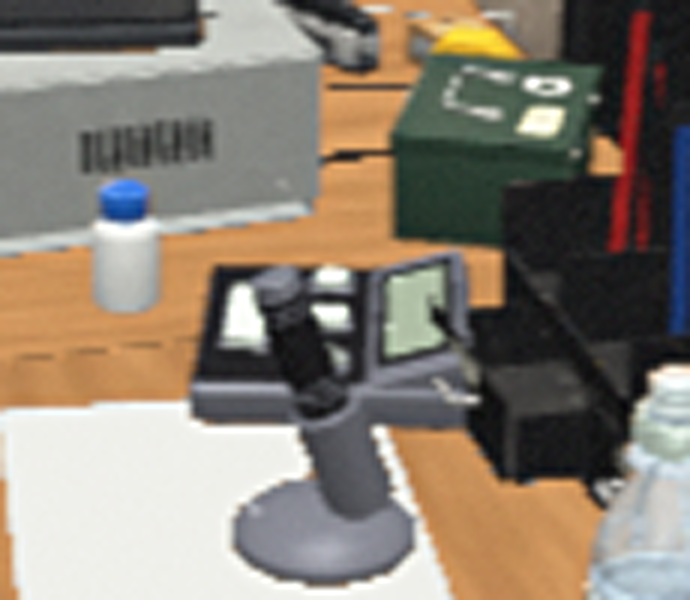

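In the crops, the top view has the keys at about round (298,212), square (314,212.5), cross (329,213.5) and bar (313,226), with the ring at (236.5,166). In the side view the ring is at (351,169), the cap at (306,202) and the socket's foot at (314,243). I'll triangulate the keys and ring, and zoom in on the probe.

```bash
cat >h.py <<'E'
import numpy as np,cv2
C={n:dict(np.load(n+"0.npz")) for n in("side","top")}
def ray(n,u,v):
    d=C[n];c=-d["R"].T@d["t"];r=d["R"].T@np.array([(u-d["cx"])/d["fx"],(v-d["cy"])/d["fy"],1]);return c,r/np.linalg.norm(r)
def plane(n,p,z):
    c,r=ray(n,*p);return c+r*(z-c[2])/r[2]
def tri(ps,pt):
    c1,r1=ray("side",*ps);c2,r2=ray("top",*pt)
    s=np.linalg.lstsq(np.c_[r1,-r2],c2-c1,rcond=None)[0];a=c1+r1*s[0];b=c2+r2*s[1]
    return (a+b)/2,np.linalg.norm(a-b)
def proj(n,X):
    d=C[n];x=d["R"]@X+d["t"];return d["fx"]*x[0]/x[2]+d["cx"],d["fy"]*x[1]/x[2]+d["cy"]
def blobs(n,box,lo,hi,mn=4):
    u0,v0,u1,v1=box;im=C[n]["pixels"][v0:v1,u0:u1];hsv=cv2.cvtColor(im,cv2.COLOR_BGR2HSV)
    m=cv2.inRange(hsv,lo,hi);k,l,s,c=cv2.connectedComponentsWithStats(m)
    return [(np.round(c[i]+[u0,v0],2),s[i].tolist()) for i in range(1,k) if s[i,4]>=mn]
E
python3 - <<'E'
from h import *
print("top keys");[print(*b) for b in blobs("top",(291,205,337,236),(0,0,165),(180,60,255))]
print("side keys");[print(*b) for b in blobs("side",(294,196,323,221),(0,0,165),(180,60,255))]
print("top lid");[print(*b) for b in blobs("top",(215,152,270,202),(0,0,150),(180,90,255))]
print("side lid");[print(*b) for b in blobs("side",(330,163,362,180),(0,0,140),(180,90,255))]
print("top green");[print(*b) for b in blobs("top",(210,150,275,205),(50,50,20),(90,255,140),40)]
t=cv2.resize(C["top"]["pixels"][198:234,352:388],None,fx=11,fy=11,interpolation=cv2.INTER_CUBIC)
s=cv2.resize(C["side"]["pixels"][196:256,296:336],None,fx=9.9,fy=9.9,interpolation=cv2.INTER_CUBIC)
o=np.zeros((594,800,3),np.uint8);o[:396,:396]=t;o[:,400:796]=s[:594,:396];cv2.imwrite("pics/probe.png",np.clip(o*1.6,0,255).astype(np.uint8))
E
```

```text
top keys
[297.84 211.13] [3, 3, 8, 7, 45]
[313.32 211.92] [19, 4, 7, 7, 38]
[328.67 213.56] [35, 5, 7, 8, 39]
[312.23 225.41] [11, 17, 22, 8, 139]
[336.  231.5] [45, 23, 1, 8, 8]
side keys
[314.81 200.69] [19, 3, 5, 4, 16]
[300.07 207.85] [3, 6, 7, 11, 54]
[315.   207.26] [18, 10, 6, 4, 19]
[300. 219.] [0, 23, 13, 1, 13]
top lid
[236.23 165.21] [17, 9, 10, 9, 56]
[253.87 168.26] [31, 12, 16, 9, 98]
[231.85 172.54] [15, 19, 4, 4, 13]
[242.78 180.49] [14, 24, 25, 10, 49]
side lid
[334.9 170.3] [4, 5, 3, 5, 10]
[343.14 167.29] [11, 4, 5, 2, 7]
[350.76 168.9 ] [17, 5, 8, 3, 21]
[349.69 174.91] [16, 9, 8, 6, 35]
[340.9 173.4] [8, 10, 6, 2, 10]
top green
[236.44 164.17] [9, 6, 49, 21, 233]
[255.54 189.9 ] [29, 19, 29, 31, 139]
[223.53 186.98] [6, 29, 20, 14, 64]
```

View pics/probe.png

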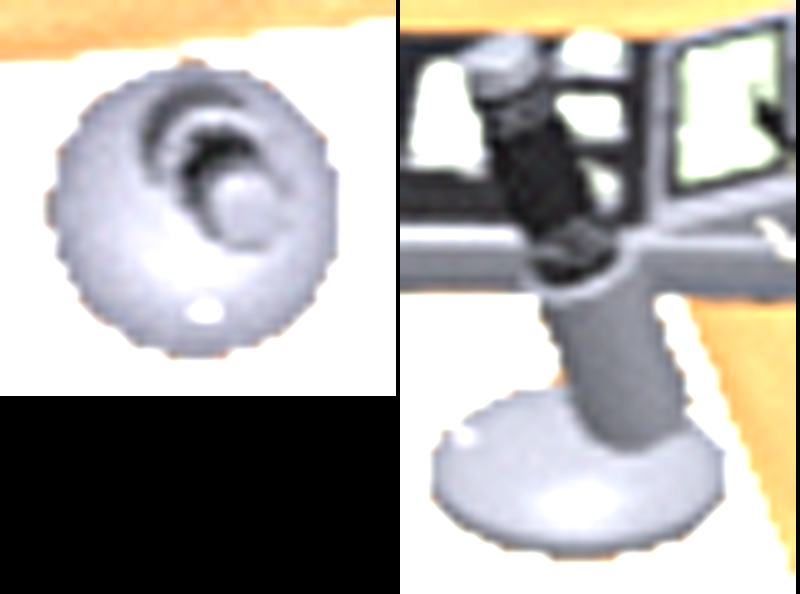

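Enlarged, the cap's top face is at about (306.2,201.1) in the side view and (373.8,216.4) in the top view. The socket mouth is at about (313.9,222) in the side view, and the foot circle is centred at about (369.1,216.4) in the top view.

```bash
python3 - <<'E'
from h import *
np.set_printoptions(precision=4,suppress=True)
K={"round":((297.84,211.13),(314.81,200.69)),"square":((313.32,211.92),(315,207.26)),"cross":((328.67,213.56),None),"bar":((312.23,225.41),(300.07,207.85))}
P={}
for k,(t,s) in K.items():
    P[k]=plane("top",t,.038);print(k,P[k], tri(s,t) if s else "")
a=P["round"]-P["cross"];yaw=np.arctan2(-a[0],a[1]);b=P["square"]-P["bar"]
print("row len",np.linalg.norm(a),"yaw",yaw,"sq-bar",np.linalg.norm(b),np.arctan2(b[1],b[0]))
r=(236.23,165.21);print("ring",plane("top",r,.078),tri((350.76,168.9),r),plane("side",(350.76,168.9),.078))
cap=tri((306.16,201.1),(373.8,216.45));print("cap",cap)
print("foot top z0,z.01",plane("top",(369.1,216.4),0),plane("top",(369.1,216.4),.01))
m=plane("side",(313.93,222),.078);print("mouth side z.078",m,"->top",proj("top",m))
# lid corners from green mask hull, top
im=C["top"]["pixels"];hsv=cv2.cvtColor(im,cv2.COLOR_BGR2HSV)[150:205,210:275]
g=cv2.inRange(hsv,(55,60,15),(95,255,150));g=cv2.morphologyEx(g,cv2.MORPH_CLOSE,np.ones((7,7)))
c=max(cv2.findContours(g,0,1)[0],key=cv2.contourArea)+np.array([210,150]);q=cv2.approxPolyDP(cv2.convexHull(c),3,True)[:,0];print(q.tolist())
for p in q: print(plane("top",p,.078)[:2])
for n,p in(("gauge corners",[(292,189),(339,192.5),(335.5,236),(289,232)]),):
    for x in p: print(plane("top",x,.03)[:2])
print("pill cap",plane("top",(285,245.5),.076))
E
```

```text
round [ 0.4995 -0.0855  0.038 ] (array([ 0.4998, -0.0853,  0.0334]), np.float64(0.0012182555477499321))
square [ 0.4986 -0.1397  0.038 ] (array([ 0.4996, -0.1396,  0.0327]), np.float64(9.189971422011763e-05))
cross [ 0.4946 -0.1936  0.038 ] 
bar [ 0.4507 -0.1377  0.038 ] (array([ 0.4494, -0.1378,  0.0299]), np.float64(0.005238793690258544))
row len 0.10816801453071963 yaw -0.04510502891506295 sq-bar 0.04792274570280159 -0.041545272207280326
ring [0.6471 0.1341 0.078 ] (array([0.6468, 0.1346, 0.0748]), np.float64(0.0023846009808563954)) [0.6447 0.1251 0.078 ]
cap (array([ 0.4699, -0.3399,  0.1486]), np.float64(0.0014167383897952068))
foot top z0,z.01 [ 0.4966 -0.3384  0.    ] [ 0.4947 -0.3375  0.01  ]
mouth side z.078 [ 0.4945 -0.3399  0.078 ] ->top (np.float64(371.7245948043783), np.float64(212.88909063723835))
[[253, 162], [240, 170], [221, 171], [232, 150]]
[0.6607 0.0764]
[0.6303 0.1198]
[0.6244 0.1855]
[0.7018 0.1527]
[ 0.5802 -0.0609]
[ 0.5733 -0.2278]
[ 0.4176 -0.2199]
[ 0.426  -0.0575]
pill cap [ 0.3726 -0.0493  0.076 ]
```

```bash
cat >>h.py <<'E'
from scipy.spatial.transform import Rotation as Ro
def tool(z,y):
    z=np.array(z,float);z/=np.linalg.norm(z);y=np.array(y,float);y-=z*(y@z);y/=np.linalg.norm(y)
    return Ro.from_matrix(np.c_[np.cross(y,z),y,z]).as_rotvec()
E
cat >press.py <<'E'
from h import *
from workcell import bot
DOWN=tool([0,0,-1],[.045,.999,0])
def press(name,x,y):
    if np.hypot(*(bot.current_ee_pos()[:2]-[x,y]))>.005: bot.line_to([x,y,.055],rot=DOWN,max_speed=.15)
    bot.line_to([x,y,.043],max_speed=.08)
    f0=bot.current_contact_force()[2];z=.043;log=[]
    while z>.0275:
        z-=.001;bot.line_to([x,y,z],max_speed=.02)
        f=bot.current_contact_force()[2]-f0;log.append((round(z,4),round(float(bot.current_ee_pos()[2]),4),round(float(f),1)))
        if f>9: break
    bot.hold(.15);print(name,log,np.round(bot.current_contact_force(),1))
    bot.line_to([x,y,.055],max_speed=.1);print(bot.current_clock())
E
python3 - <<'E'
from press import *
bot.set_gripper(0.0,20)
print(bot.current_clock())
bot.goto([.46,.05,.25],DOWN);print(bot.current_clock())
bot.goto([.4997,-.0855,.06],DOWN);print(bot.current_clock(),bot.current_ee_pos(),bot.current_opening())
press("round",.4997,-.0855)
E
```

```text
1.45
3.4
4.3417 [ 0.50067557 -0.08516772  0.0611548 ] 0.0074186831644889924
round [(0.042, 0.0423, -0.5), (0.041, 0.041, -0.7), (0.04, 0.0399, -1.4), (0.039, 0.0389, -0.4), (0.038, 0.0383, 2.5), (0.037, 0.0372, 3.8), (0.036, 0.0361, 3.8), (0.035, 0.0351, 2.7), (0.034, 0.0344, 6.4), (0.033, 0.0342, 14.1)] [-3.5  1.1 14.5]
7.725
```

The round key bottomed out at 34 mm, as built. Next are the square key and the bar.

```bash
python3 - <<'E'
from press import *
press("square",.4985,-.1397)
press("bar",.4503,-.1377)
# stand-grasp IK check + image
M=np.array([.4955,-.3388,.078]);a=np.array([-np.sin(.35),0.0,np.cos(.35)])
print(plane("top",(373.8,216.45),.153), M+a*.08)
R=tool(-a,[0,1,0])
for s in(.026,.026+.15): print(bot.inverse_kinematics(M+a*s,R))
print(bot.inverse_kinematics([.647,.134,.15],tool([0,0,-1],[0,1,0])))
E
```

```text
square [(0.042, 0.0422, -1.2), (0.041, 0.041, -0.3), (0.04, 0.0399, -0.7), (0.039, 0.0389, -0.4), (0.038, 0.0383, 2.4), (0.037, 0.0372, 3.7), (0.036, 0.0361, 3.8), (0.035, 0.0351, 3.5), (0.034, 0.0343, 5.4), (0.033, 0.0343, 14.4)] [-4.5  2.9 14.3]
11.55
bar [(0.042, 0.0422, 0.3), (0.041, 0.041, 1.3), (0.04, 0.0399, 0.8), (0.039, 0.0389, 0.6), (0.038, 0.0383, 3.1), (0.037, 0.0372, 3.8), (0.036, 0.0361, 4.2), (0.035, 0.0351, 4.6), (0.034, 0.0343, 7.6), (0.033, 0.0343, 16.3)] [-4.3  3.1 16.4]
15.3417
[ 0.46833237 -0.33953053  0.153     ] [ 0.46806818 -0.3388      0.15314982]
[-0.97234297  0.12832097  1.90777846  0.35992876  0.93461285 -2.73367625]
[-1.06500702 -0.12975484  1.87000405  0.32241599  1.24277282 -2.71608008]
[ 2.17456377e-02  4.26326398e-01  1.39943626e+00 -4.44089210e-16
  1.31583000e+00 -1.54905069e+00]
```

```bash
python3 - <<'E'
from press import *
M=np.array([.4955,-.3390,.078]);a=np.array([-np.sin(.35),0,np.cos(.35)])
R=tool(-a,[0,1,0])
p=bot.current_ee_pos();bot.line_to([p[0],p[1],.16],max_speed=.2)
bot.goto(M+a*.17,R);bot.set_gripper(1.0,25);print(bot.current_clock())
bot.line_to(M+a*.026,max_speed=.12);print(bot.current_clock(),bot.current_ee_pos()-M-a*.026,bot.current_contact_force())
o=np.zeros((560,800,3),np.uint8)
for i,(n,(u,v)) in enumerate((("side",(285,170)),("top",(350,190)))):
    d=bot.read_camera(n);c=cv2.resize(d["pixels"][v:v+80,u:u+57],None,fx=7,fy=7,interpolation=cv2.INTER_CUBIC);o[:,400*i:400*i+399]=c
    print(n,[np.round(proj(n,M+a*s),1).tolist() for s in(0,.045,.08)])
cv2.imwrite("pics/grasp.png",o)
E
```

```text
18.2667
19.6167 [ 0.00028083 -0.00057793  0.00091994] [-0.08154716  0.74292608  0.18984524]
side [[314.3, 221.9], [309.3, 209.5], [305.3, 199.6]]
top [[371.5, 212.6], [372.7, 214.8], [373.6, 216.5]]
```

View pics/grasp.png

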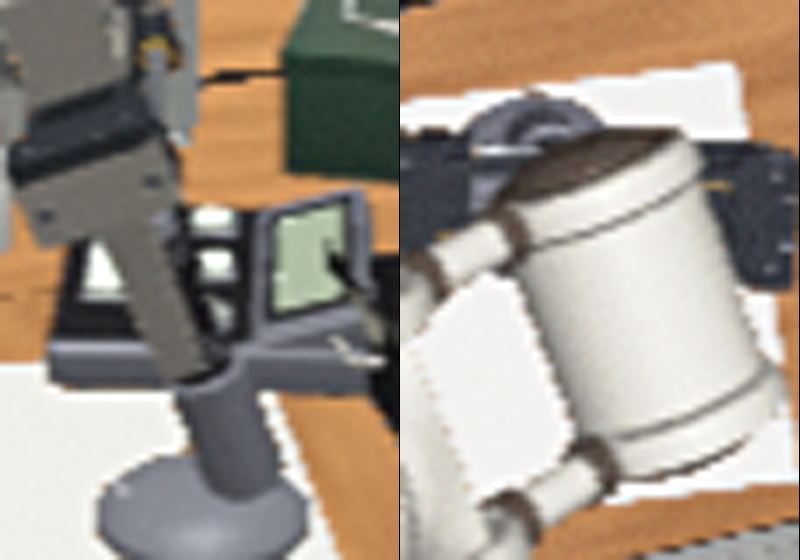

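The near finger lies along the probe axis; the end of the finger is at about (313,223) in the side view and the gripper's body clears the cap. I'll close and pull out along the axis.

```bash
python3 - <<'E'
from press import *
M=np.array([.4955,-.3390,.078]);a=np.array([-np.sin(.35),0,np.cos(.35)])
f0=bot.current_contact_force();bot.set_gripper(0.0,30)
print(bot.current_opening()*92,bot.current_grip_force(),bot.current_contact_force()-f0,bot.current_ft_torque())
for s in(.041,.096):
    bot.line_to(M+a*s,max_speed=.08);print(bot.current_contact_force()-f0,bot.current_clock())
p=bot.current_ee_pos();bot.line_to([p[0],p[1],.27],max_speed=.15)
D=tool([0,0,-1],[0,1,0]);bot.goto([.47,-.1,.30],D)
print(bot.current_opening()*92,bot.current_clock(),bot.current_contact_force()-f0)
d=bot.read_camera("side");cv2.imwrite("pics/held.png",d["pixels"]);e=bot.read_camera("top");cv2.imwrite("pics/heldt.png",e["pixels"])
T=bot.current_ee_pos();print(T,[proj("side",T+[0,0,z]) for z in(.054,0,-.076)])
u,v=map(int,proj("side",T));print(u,v)
cv2.imwrite("pics/heldc.png",cv2.resize(d["pixels"][v-40:v+45,u-45:u+45],None,fx=6.5,fy=6.5,interpolation=cv2.INTER_CUBIC))
E
```

```text
27.503596602849054 29.988832883282477 [-1.27874546  0.55722103  0.73828021] [0.14935886 0.21890382 0.12009259]
[ 0.80280565  0.17104558 -0.90311639] 21.0417
[ 0.16709354 -0.0746072  -1.74072279] 21.8833
27.6592665486896 23.6583 [-0.63944239  0.31519656 -0.99444532]
[ 0.46963286 -0.10117562  0.29920747] [(np.float64(306.6818505100653), np.float64(114.74173373330163)), (np.float64(306.6723482063208), np.float64(130.63167822083253)), (np.float64(306.6594416413872), np.float64(152.2142971132744))]
306 130
```

View pics/heldc.png

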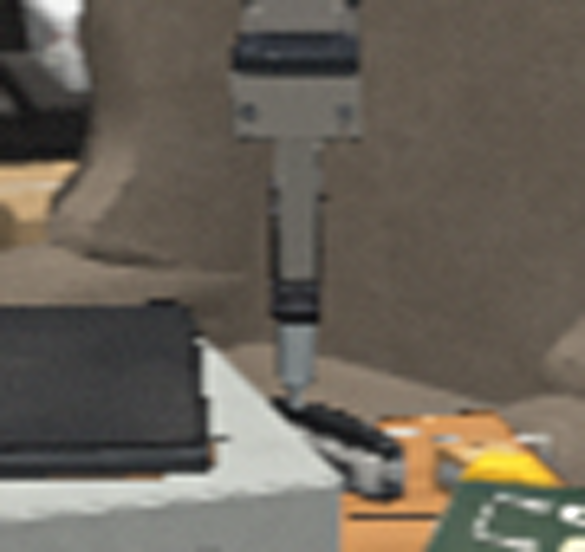

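The probe is held upright, with its tip at about (306.0,151.9) against a predicted (306.7,152.2). I'll move over the ring and check.

```bash
python3 - <<'E'
from press import *
print("ring pred side",proj("side",np.array([.647,.134,.078])),"meas 350.76,168.9")
D=tool([0,0,-1],[0,1,0]);S=np.array([.647,.134,.078])
bot.goto(S+[0,0,.15],D);bot.line_to(S+[0,0,.076+.012],max_speed=.12);bot.hold(.3)
T=bot.current_ee_pos();print(T,bot.current_clock(),bot.current_contact_force())
d=bot.read_camera("side");print("tip pred",proj("side",T-[0,0,.076]))
c=cv2.resize(d["pixels"][130:190,320:380],None,fx=10,fy=10,interpolation=cv2.INTER_CUBIC);cv2.imwrite("pics/over.png",c)
E
```

```text
ring pred side (np.float64(351.14481090929684), np.float64(168.1261321868937)) meas 350.76,168.9
[0.64743918 0.13402993 0.16683126] 25.8833 [ 0.61832399  0.64513256 -0.98719989]
tip pred (np.float64(351.3854809469527), np.float64(165.1334027688876))
```

View pics/over.png

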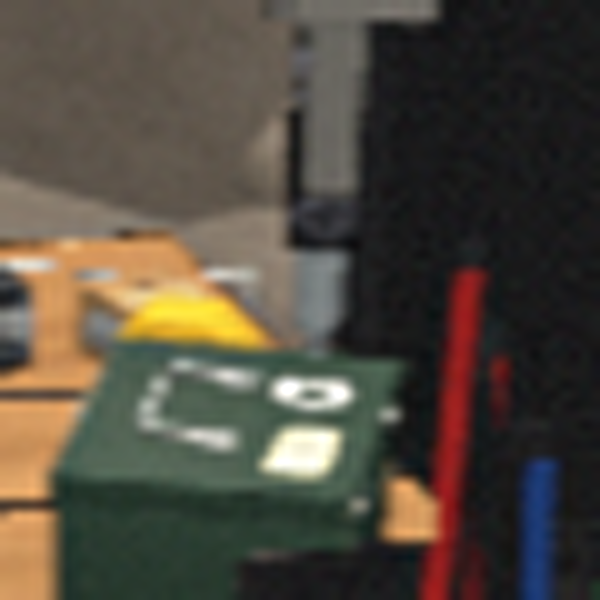

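The tip is at about (351.3,165.1), roughly 2 mm to the +x side of the ring centre (350.8,168.8). I'll correct x, then descend gently until the spring is felt and check y there.

```bash
python3 - <<'E'
from press import *
x,y=.6458,.134
def fz(n=8):
    r=[]
    for _ in range(n): bot.hold(.02);r.append(bot.current_contact_force())
    return np.mean(r,0)
z=.078+.076+.008;bot.line_to([x,y,z],max_speed=.03);bot.hold(.2);f0=fz();log=[]
while z>.145:
    z-=.001;bot.line_to([x,y,z],max_speed=.02);f=fz()-f0;log.append((round(z,4),round(float(bot.current_ee_pos()[2]),4),*np.round(f,1).tolist()))
    if f[2]>1.2: break
for l in log: print(*l)
np.save("f0.npy",f0);print(bot.current_clock(),bot.current_ee_pos())
d=bot.read_camera("side");t=bot.read_camera("top");np.savez("c_side.npz",**d);cv2.imwrite("pics/t1.png",t["pixels"])
df=cv2.absdiff(d["pixels"],C["side"]["pixels"]).max(2)
for v in range(158,176): print(v,df[v,340:362])
o=np.zeros((560,800,3),np.uint8);o[:,:396]=cv2.resize(d["pixels"][145:185,338:366],None,fx=14,fy=14,interpolation=cv2.INTER_CUBIC)[:,:396]-0
o[:,404:]=cv2.resize(t["pixels"][138:208,210:260],None,fx=7.9,fy=8,interpolation=cv2.INTER_CUBIC)[:,:396];cv2.imwrite("pics/contact.png",o)
E
```

```text
0.161 0.161 -0.5 -0.5 -0.1
0.16 0.16 -0.0 -0.1 0.4
0.159 0.159 -0.1 -0.0 0.1
0.158 0.158 -0.0 -0.2 -0.1
0.157 0.157 -0.2 -0.1 0.3
0.156 0.156 -0.3 -0.4 0.0
0.155 0.155 0.2 -0.5 -0.0
0.154 0.154 -0.1 -0.2 0.1
0.153 0.153 -0.1 -0.0 0.1
0.152 0.152 -0.1 -0.2 0.2
0.151 0.1512 -0.3 -0.4 2.1
30.775 [0.64589365 0.13399779 0.1512274 ]
158 [ 3  1  2  2  3  1  5  1 39 97 93 90 80 45  5  3  2  5  2  6  2  8]
159 [ 1  2  3  1  2  2  1  3 31 44 20 34 38 38 10  3  2  3  2  5  6  3]
160 [ 2  2  3  2  1  1  3  1 27 34 25 31 39 33  2  3  2  2  6  4  3  2]
161 [ 0  1  3  4  2  3  2  1 27 31 26 31 36 33  8  3  1  7  4  9  4  5]
162 [ 2  1  4  2  2  1  1  1 22 24 29 33 42 31  6  3  3  7  5  2  1  3]
163 [ 1  4  1  1  3  3  2  4 25 20 31 35 46 39  7  6  5  1  4  7  3  3]
164 [ 4  1  2  2  1  4  1  1 23 19 36 37 54 42  4  3  1  3  5  5  4  2]
165 [ 2  2  5  2  2  1  5  1 11 39 63 74 65 38  5  2  1  3  4  5  5  6]
166 [ 3  2  3  3  2  3  2  1  5 23 41 48 26  7  2  2  1  1  1  1  3  4]
167 [ 2  2  2  4  2  3  1  2  6  2 17 11 14  4  2  2  1  2  0  3  2  2]
168 [ 1  1  0  2  1  2  0  2  0  0 40 69 31  3  2  2  3  1  1  3  2  4]
169 [3 1 5 2 2 1 1 2 1 5 3 6 2 0 3 1 5 2 6 3 2 3]
170 [3 2 4 2 3 4 2 3 1 3 1 4 1 2 1 3 2 2 1 4 6 4]
171 [5 2 3 2 1 1 2 3 3 2 2 0 5 1 3 2 5 5 2 2 7 2]
172 [1 2 0 3 1 3 1 1 3 3 2 2 3 0 1 4 2 2 1 2 2 1]
173 [4 2 2 0 3 5 3 1 1 2 1 2 2 1 2 3 5 2 2 4 2 2]
174 [2 1 1 3 1 2 1 1 2 1 2 1 1 1 4 1 2 4 1 4 3 7]
175 [5 4 2 3 1 2 4 1 2 1 1 1 0 2 3 1 2 2 2 2 2 5]Traceback (most recent call last):
  File "<stdin>", line 16, in <module>
ValueError: could not broadcast input array from shape (560,392,3) into shape (560,396,3)
```

```bash
python3 - <<'E'
from h import *
d=dict(np.load("c_side.npz"));a=C["side"]["pixels"].astype(float);b=d["pixels"].astype(float)
print("before R\n",a[165:173,344:358,2].astype(int));print("after R\n",b[165:173,344:358,2].astype(int))
w=np.clip(a[166:172,345:357,2]-75,0,None);V,U=np.mgrid[166:172,345:357];print("ring c",(w*U).sum()/w.sum(),(w*V).sum()/w.sum())
for k,z in(((.4997,-.0855,.038),(314.81,200.69)),((.4985,-.1397,.038),(315,207.26)),((.4503,-.1377,.038),(300.07,207.85))): print(np.array(z)-proj("side",np.array(k)))
print("tip pred",proj("side",np.array([.6459,.134,.078])))
t=cv2.imread("pics/t1.png")
o=np.zeros((560,800,3),np.uint8);o[:,:392]=cv2.resize(d["pixels"][145:185,338:366],None,fx=14,fy=14,interpolation=cv2.INTER_CUBIC)
o[:,400:]=cv2.resize(t[138:208,210:260],(400,560),interpolation=cv2.INTER_CUBIC);cv2.imwrite("pics/contact.png",o)
E
```

```text
before R
 [[ 73  79  79  73  69  68  62  56  52  52  42  38  34  30]
 [ 77  73  63  61  61  60  61  60  63  65  67  71  71  76]
 [165 133  89  82 114 109  88  92  94  93  82  70  73  75]
 [147 119  85 172 255 255 209 212 215 230 187  88  72  75]
 [ 81  75  81 174 251 217 130 109 176 255 255 125  75  70]
 [ 75  75  69  85 123 155 196 209 200 195 143  79  71  75]
 [ 81  79  74  67  67  71  82  83  77  76  69  71  79  84]
 [ 79  81  75  75 105 126 133 119 111  91  71  75  77  65]]
after R
 [[ 75  78  75  74  79 105 122 124 117  87  47  36  35  33]
 [ 76  70  65  62  60  83 101 108  89  71  66  70  72  75]
 [167 135  90  83 109 109 102  97  80  91  84  69  74  76]
 [146 120  85 174 255 255 171 143 184 228 187  87  71  75]
 [ 82  74  82 175 251 222 133 105 176 255 255 126  71  72]
 [ 75  72  69  82 124 153 197 211 200 195 143  80  72  74]
 [ 80  79  74  69  69  71  84  83  80  77  68  71  74  79]
 [ 80  78  75  75 108 129 133 121 109  91  71  71  79  66]]
ring c 350.5465955443991 168.72011295889553
[-0.14854742  1.16548794]
[0.27953386 1.34567117]
[-0.96721474  2.24106803]
tip pred (np.float64(350.8726849295183), np.float64(168.1246723520231))
```

View pics/contact.png

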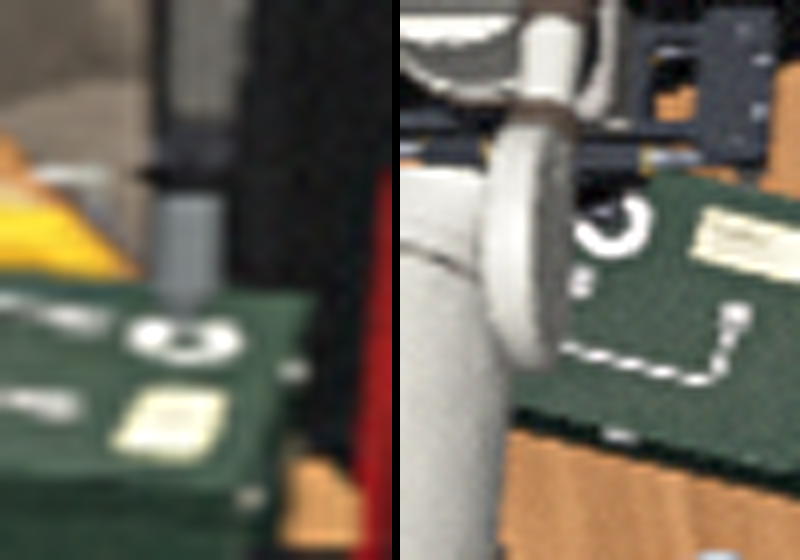

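The side view shows the tip meeting the rear rim of the ring, at v about 168.1 with the ring centre at 168.7. The tip is therefore too far +y. The top view still shows part of the ring, so I'll quantify there as well.

```bash
python3 - <<'E'
from h import *
t=cv2.imread("pics/t1.png");a=C["top"]["pixels"]
print("before\n",a[157:172,228:246,1]);print("after\n",t[157:172,228:246,1])
for y in(.128,.134,.14):
    print(y,[np.round(proj("top",np.array([.6459,y,z])),1).tolist() for z in(.078,.090,.128-.012)],[np.round(proj("side",np.array([.6459,y,z])),1).tolist() for z in(.078,.090,.116)])
E
```

```text
before
 [[ 83  87  85  81  88  91  89  90 103 111 122 130 139 128 135 138 140 139]
 [ 89  87  90  88  91  86  85  88  90  85  88  93  94 106 116 135 142 143]
 [ 85  89  90  92  93  91  89  87  84  83  85  80  87  88  89  92 103 108]
 [ 84  92  89  93  89  81  78  89  88  89  84  88  91  83  88  88  90  85]
 [ 83  87  92  91  84  97 123 155 162 169 136 102  88  86  90  87  90  89]
 [ 88  90  89  89  95 181 255 255 255 255 255 197 106  79  88  85  91  92]
 [ 89  90  81  84 136 247 255 241 183 222 255 255 196 102  79  84  83  83]
 [ 84  86  83  98 209 255 226 113  75  89 169 251 247 149  84  84  87  88]
 [ 84  89  87 125 243 255 179  84  71  77 123 241 246 150  90  87  89  90]
 [ 83  86  78 103 240 247 157  79  69  78 146 244 231 117  82  82  91  91]
 [ 85  84  81  95 242 255 238 142 112 150 246 255 223  98  80  87  91  86]
 [ 92  86  84  79 138 246 255 255 249 255 255 251 158  85  84  90  86  85]
 [ 89  88  84  81  79 130 220 255 255 248 205 156  87  88  87  90  88  94]
 [ 94  84  86  95  96  82  93 111 115 104  94  88  79  84  88  89  88  86]
 [ 89  84 101 172 193 154 101  81  74  80 
[... 777 characters left out ...]
  86  88  83]
 [ 90  96  88 111 241 255 242 147 108 150 246 255 222  96  86  90  87  83]
 [ 92  95  92  84 140 246 255 255 248 255 255 248 153  88  83  89  90  86]
 [ 92 103  96  82  84 133 217 255 255 247 204 156  91  81  84  86  85  91]
 [ 94  98  94  89  92  85  93 108 116 104  90  89  81  85  95  86  92  85]
 [ 95  96  95 117 161 144 107  81  77  79  82  85  87  90  93  85  91  84]]
0.128 [[237.9, 165.6], [237.4, 164.6], [236.2, 162.5]] [[351.0, 168.6], [351.1, 165.8], [351.4, 159.7]]
0.134 [[236.2, 165.5], [235.7, 164.6], [234.4, 162.4]] [[350.9, 168.1], [351.0, 165.3], [351.3, 159.2]]
0.14 [[234.5, 165.5], [233.9, 164.5], [232.6, 162.4]] [[350.8, 167.6], [350.9, 164.8], [351.1, 158.7]]
```

```bash
python3 - <<'E'
from press import *
x,y=.6446,.1285
p=bot.current_ee_pos();bot.line_to([p[0],p[1],.157],max_speed=.05);bot.line_to([x,y,.157],max_speed=.03);bot.line_to([x,y,.1512],max_speed=.03);bot.hold(.3)
print(bot.current_clock(),bot.current_ee_pos(),bot.current_contact_force()-np.load("f0.npy"))
d=bot.read_camera("side")["pixels"];t=bot.read_camera("top")["pixels"]
print("side\n",d[164:172,344:358,2]);print("top\n",t[157:172,228:246,1])
o=np.zeros((560,800,3),np.uint8);o[:,:392]=cv2.resize(d[145:185,338:366],None,fx=14,fy=14,interpolation=cv2.INTER_CUBIC)
o[:,400:]=cv2.resize(t[148:183,222:247],(400,560),interpolation=cv2.INTER_CUBIC);cv2.imwrite("pics/contact2.png",o)
E
```

```text
32.125 [0.64472997 0.12852294 0.15142351] [ 1.01838211 -0.61632019  2.25444027]
side
 [[188 187 174 148 109 113 123 125 125  90  32  21  31  29]
 [ 75  75  77  74  88 112 123 123 118  89  47  34  37  31]
 [ 78  71  66  60  71  98 114 115 101  76  66  70  70  73]
 [167 133  88  78 111 108 100 104  95  92  81  71  71  77]
 [150 121  83 172 255 252 145 179 212 231 186  88  72  75]
 [ 82  73  79 173 252 218 144 123 177 255 255 126  75  72]
 [ 76  76  69  84 124 156 200 211 199 192 144  80  70  75]
 [ 81  78  74  68  64  71  81  84  78  78  68  71  75  80]]
top
 [[198 136 103 120 110  66  62  70  69  73  68  72  76  57  87 105 109 111]
 [183 120  98 124 108  77  79  69  68  73  74  67  72  71 125 133 137 173]
 [172 104  95 133 112  69  51  50  48  57  60  57  62  57 103 102  78  81]
 [163  94  93 128 110  57  28  14  12  21  21  18  22  25  55  86  87  88]
 [164 103  99 111 100  61  36  27  25  17  31  32  42  33  47  78  86  94]
 [159 101 100 104  90  55  21  10  19   4  21  48  64  72  78  90  91  83]
 [161  94  93  96  86  50  19  10  26  17  42  96 114  94  88  85  91  89]
 [147  87  95  95  97  77  47  52  37  28  65 119 179 148  94  88  86  89]
 [141  87  96  96  96 119  92  48  40  24  47 115 171 149  93  89  84  84]
 [146  95  95  88  98 170 149  65  49  57  91 168 174 111  85  89  88  81]
 [151  93  92  94 110 243 244 146 105 123 187 254 216 102  80  89  89  84]
 [160  96  97  90 112 246 255 255 250 255 255 249 156  84  85  88  86  86]
 [130  91  90  91  93 137 219 255 255 248 205 152  96  81  89  89  88  95]
 [118  90  99  96  92  90  94 108 116 104  91  85  86  89  93  90  90  80]
 [159  99  94  96  94 109 102  85  76  80  88  90  84  89  86  89  91  83]]
```

View pics/contact2.png

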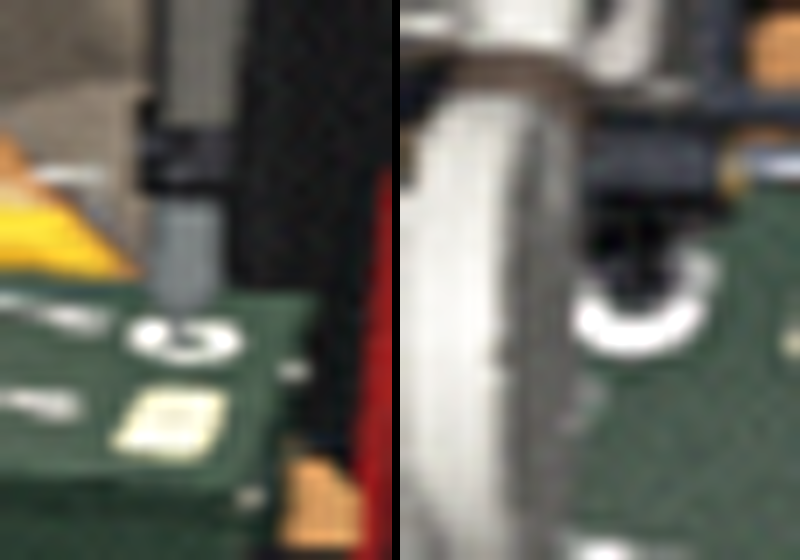

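The side view now shows the tip inside the ring hole, at u about 350.2 with the hole centre near 350.8. In the top view the neck is centred over the ring. I'll nudge x by about 0.8 mm, press to about 3.5 N and hold.

```bash
python3 - <<'E'
from press import *
x,y=.6454,.1288
def fz(n=10):
    r=[]
    for _ in range(n): bot.hold(.02);r.append(bot.current_contact_force())
    return np.mean(r,0)
bot.line_to([.6446,.1285,.157],max_speed=.05);bot.line_to([x,y,.157],max_speed=.02);bot.hold(.3);f0=fz(20)
bot.line_to([x,y,.153],max_speed=.03);print(np.round(fz()-f0,2));z=.152
while z>.1455:
    bot.line_to([x,y,z],max_speed=.02);f=fz()-f0;print(round(z,4),np.round(bot.current_ee_pos()[2],4),np.round(f,2))
    if f[2]>3.4: break
    z-=.0005
bot.hold(.3);print("final",np.round(fz(20)-f0,2),bot.current_ee_pos(),bot.current_clock(),bot.current_grip_force())
d=bot.read_camera("side")["pixels"];print(d[164:172,344:358,2]);np.save("f1.npy",f0)
E
```

```text
[-0.12  0.39  0.15]
0.152 0.152 [ 0.35 -0.1   0.26]
0.1515 0.1517 [-0.48  0.2   1.69]
0.151 0.1511 [0.49 0.02 2.14]
0.1505 0.1506 [-0.1   0.16  2.51]
0.15 0.1501 [0.03 0.33 2.71]
0.1495 0.1496 [0.22 0.32 2.72]
0.149 0.1491 [ 0.02 -0.36  2.98]
0.1485 0.1485 [-0.06  0.27  3.32]
0.148 0.148 [ 0.27 -0.07  3.63]
final [0.29 0.08 3.73] [0.64542892 0.12881418 0.14802156] 38.2083 29.99003840401553
[[187 187 175 147  95 102 122 123 122  84  26  26  29  28]
 [ 76  76  78  74  78 107 123 124 119  88  46  32  31  32]
 [ 78  72  65  63  86 110 119 122 114  87  70  70  77  74]
 [166 134  89  81 111 116 105 107  98  94  80  67  73  74]
 [149 119  85 172 255 253 137 108 167 227 187  90  71  75]
 [ 84  75  79 174 252 217 144 117 171 255 255 126  72  71]
 [ 74  75  68  85 124 155 200 212 199 181 127  75  73  75]
 [ 80  73  73  70  68  70  83  83  77  71  64  71  75  83]]
```

```bash
python3 - <<'E'
from workcell import bot
import numpy as np
bot.hold(2.6);print(bot.current_clock(),bot.current_ee_pos(),bot.current_contact_force()-np.load("f1.npy"))
print(bot.job_done())
E
```

```text
40.8583 [0.64540947 0.12879162 0.14799903] [1.22705974 0.5442758  3.65491506]
the job is handed in; nothing more can be done
None
```

I pressed round, square and bar in that order, each fully down. The probe is held upright inside the ring at about 3.7 N, roughly half-way in. It was held there for over two seconds, and the job was handed in at 41 s.

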